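Take a length with a tape measure and lock the reading

TASK

Measure the length of the loose steel plate with the pocket tape measure: hook the end of the blade over the plate's far short edge, back away against the spring until the case stands on the bench in front of the near short edge, and let the tape draw its nose snug and square against that edge. Then press the red lock button down until it stops firmly, without forcing it, so that the reading holds, and leave the tape there, hooked on and locked. Go gently: do not push hard on the plate or drag it, do not let the blade fly back, and leave the other things where they are.

Things in the scene. Friction and masses are not known exactly. Their poses are not given: they have to be found in the camera images.
- tape: Yellow and black pocket tape measure, standing upright on the bench. Case 74 mm long (its x), 34 mm wide (y), 62 mm high with flat parallel sides to grip; about 0.45 kg. Origin: middle of the underside; +x points out of the nose (the flat front face, 37 mm from the origin, where the blade comes out), +z up. A return spring pulls the blade in with about 3 N (2.8 N shut, 3.6 N drawn out).
- tape_nose (a point): Middle of the case's flat front face where the blade leaves it: 37 mm ahead of the case's origin, 11.5 mm above its underside (at the blade's underside).
- hook (a point): Root of the blade's end hook: on the inner (case-side) face of the steel lip, at the blade's underside. The lip is 18 mm wide, 3 mm thick and reaches 9.8 mm down from this point. With the blade fully in it stands 18 mm ahead of the nose, level with tape_nose; it moves along the case's +x. The blade is straight, stiff and 16 mm wide, under 2 mm thick.
- blade (a joint): How far the blade is drawn out, in m: 0 fully in (lip 18 mm ahead of the nose), at most 0.150. The distance from nose to lip, which is the reading, is this plus 0.018.
- lock: Red lock button, 20 x 18 mm, on top of the case. Origin: middle of its top face, 21 mm ahead of the case's origin, 76 mm above the underside (14 mm proud) when unlocked. Pressed straight down it moves against 5 N and stays where left. Its worn pad bites 2 to 8 mm down (differs each time, cannot be seen); the push then rises to about 9 N over 1.2 mm, where the button stops hard: locked.
- plate: Loose rectangular steel plate lying flat, 140 mm long (its x), 110 mm wide (y), 10 mm thick, about 1.3 kg, four 9 mm holes near its corners. Origin: middle of its underside. A sideways pull of more than about 6 N drags it.
- plate_far (a point): Middle of the plate's far short edge, on its top face (70 mm along +x from the middle): where the hook goes.
- plate_near (a point): Middle of the plate's near short edge, on its top face (70 mm along -x from the middle): where the nose comes to rest.
- vial_a: Bystander: small vial with a black cap, 28 mm across, 60 mm high, standing on its origin.
- vial_b: Bystander: small vial with a white cap, 28 mm across, 60 mm high, standing on its origin.

How it is judged (in metres and radians):
On the way, in this order (a step that is already met when the one before it is completed fails the run):
1. the lip is caught behind the plate's far edge and the blade is drawn out at least 30 mm against its spring, lock open (x of hook in the frame of plate between 0.068 and 0.073 m and z of hook in the frame of plate below 0.015 m and y of hook in the frame of plate between -0.045 and 0.045 m and value of joint blade above 0.03 m and contact force between tape and plate above 1 N and z of lock in the frame of tape above 0.075 m), for 0.2 s.
2. still hooked, the case stands on the bench with its nose snug and square against the near edge, lock open (x of hook in the frame of plate between 0.068 and 0.073 m and z of hook in the frame of plate below 0.015 m and y of hook in the frame of plate between -0.045 and 0.045 m and x of tape_nose in the frame of plate between -0.072 and -0.068 m and height (world z) of tape below 0.003 m and angle between tape's own z axis and vertical below 0.04 rad and angle between the x axis of tape and the x axis of plate, either way round below 0.07 rad and z of lock in the frame of tape above 0.075 m), for 0.2 s.
At the end, for the whole second after the job is handed in: The red button is down and its clamp bears on the spool with over 2 N; the lip is behind the far edge (within 3 mm) and the nose against the near edge (within 2 mm), square within 4 degrees; the reading is the plate's 140 mm within 2.5 mm; the case stands level on the bench, at rest (x of hook in the frame of plate between 0.068 and 0.073 m and z of hook in the frame of plate below 0.015 m and y of hook in the frame of plate between -0.045 and 0.045 m and x of tape_nose in the frame of plate between -0.072 and -0.068 m and height (world z) of tape below 0.003 m and angle between tape's own z axis and vertical below 0.04 rad and angle between the x axis of tape and the x axis of plate, either way round below 0.07 rad and z of lock in the frame of tape below 0.0745 m and contact force between anything else and lock above 2 N and value of joint blade between 0.1195 and 0.1245 m and linear speed of each of tape, plate below 0.01 m/s); the robot touches nothing.
It fails at once if the plate is dragged or turned by more than 10 mm (distance of any of plate_far, plate_near from where it was at the start of the episode above 0.01 m).
It fails at once if the blade flies back into the case faster than 0.4 m/s (velocity of joint blade below -0.4 m/s).
It fails at once if the tape is forced against the plate with more than 25 N (contact force between tape and plate above 25 N).
It fails at once if the lock button is pressed with more than 20 N (contact force between the fingers and lock above 20 N).
It fails at once if one of the two vials is moved by more than 30 mm (distance of any of vial_a, vial_b from where it was at the start of the episode above 0.03 m).
It also fails if it takes over 59 s, if anything falls off the work surface, if the arm or the gripper's body presses on something with over 40 N, if the wrist force passes 120 N, or if a joint passes its speed limit or range.

ROBOT

A 6-joint arm with a two-finger parallel gripper is mounted at the origin on a cart in front of the work surface, level with it; the furniture and walls round the work are solid. World frame = base frame: x ahead of the robot, y to its left, z up, the work surface at z = 0. Lengths are in mm, angles in rad, forces in N, time in s.
With the tool pointing down it reaches from about 350 to 775 mm from the base axis. Payload 7.3 kg.
Tool frame: the origin (TCP) lies at the very end of the fingers, on their centre line; the grasp point (between the pads) lies 19 mm behind it; z points along the fingers, y is the line along which they close (so a half turn about z gives the same grasp; the last joint's range is limited). The gripper opens to 92 mm and grips with 3 to 60 N. Pads are 19 mm wide; open, the fingers measure 130 mm over their backs; the gripper's body (75 mm by 190 mm) begins 47 mm behind the grasp point.
Start: joints at [1.064, 0.342, 1.524, -0, 1.275, -0.146], TCP at [185.324, 491.223, 226.741] pointing down, gripper open.
Joint ranges: [-2.53, 2.53], [-0.77, 2.02], [0.04, 2.7], [-1, 4.14], [0.28, 2.66], [-3.11, 3.11]. Speed limits (rad/s): [2.57, 2.57, 3.14, 3.14, 3.14, 3.14].

INTERFACE

Orientations are given as [roll, pitch, yaw] about the fixed x, y, z axes, in that order (R = Rz(yaw) Ry(pitch) Rx(roll)).
In Python, from plant import bot gives the robot as it stands.
- The arm moves only by the tool jog_arm, never from a script. Its argument "targets" is a list of rows, each an object with "xyz": the shift along the tool's x, y, z as a fraction of full scale, a list of three; "spin": the turn about the tool's z as a fraction of full scale. In form: [{"xyz": [x, y, z], "spin": spin}, ...]. A call has exactly 10 rows; each row shifts and turns the commanded pose from where the row before left it, along the tool's axes as they then stand; what a row does not reach is not made up. Full scale, the value 1, is 80 mm for a shift and 0.1 rad for a turn. A row lasts 1/8 s, in which the tool goes at most 62.5 mm and 10.7 degrees, less where a joint would pass 70% of its speed; a pose out of reach is approached as far as the arm can. A call with a number of a shift or a turn outside -1 to 1 is refused whole. A call with a gripper value outside its range is refused whole. "gripper" is the opening in per cent of the stroke, from 0 (shut) to 100 (fully open), set as the call begins (left out, the last holds). The fingers move at their own pace and stop on an object; the grip force is fixed at half the most. Time passes only in rows, so rows that do not move let the fingers close, or fill a call up. It gives the time, the measured TCP pose, the force, the opening and the grip force at its end, in the units of the state.
- bot.get_obs(): the state, without advancing time (a new reading comes with each control period).
- bot.capture(name): name is "scene" or "top"; returns the picture (400x640x3 uint8, blue, green, red); there is no depth.
- bot.get_calibration(name): a dict with "vfov" (degrees; the focal length in pixels is half the picture's height over the tangent of half this angle, whatever the lens; pixels are square), "cx", "cy" (the principal point, pixels), "eye" and "rotation" of the camera in the world. Camera axes: x right, y down, z forward; pixel columns grow to the right and rows downward; lengths in mm; the calibration is good to about 2 mm. A picture is of the moment at which its call begins. get_calibration takes no time and is no camera call.
- bot.close_job(): hands the job in; it is judged then, once.
The state is a dict: "time": time; "joint_positions": joint angles; "dq": joint speeds; "tau": joint torques, N m; "tool_pos": TCP position; "tcp_rot": TCP orientation; "contact_force": force on the tool from outside, world axes, zero at the start; "moment": the same for the moment, N m; "grip_width": finger opening in mm; "finger_force": force on a finger pad.
Only numpy, scipy, OpenCV 4.12 (cv2) and the standard library are available. Lean on these libraries where they do the work, as an engineer would, in place of code of your own. Each camera call takes 0.05 s, during which the arm holds its last target. There are 200 camera calls.

## Working session

There is one attempt and no reset: what is moved stays moved. The work goes in short steps, Python scripts to look and compute and a tool call to move; the robot and the scene stay as the last step left them, time stands still between calls to the robot, and variables do not carry over. Pictures are saved under pics/ and viewed, at most 10 in all, crops included, and the job is handed in when it is done.

Besides the shell and the picture viewer there is one more tool, called after "Emit:" as name(argument=value, ...), one argument or row to a line, values as JSON. jog_arm: Moves the arm, as the interface text tells. Shift numbers are shares of 80 mm and turn numbers shares of 0.1 rad, none past 1 either way. Its arguments: {"type":"object","properties":{"targets":{"type":"array","items":{"type":"object","properties":{"xyz":{"type":"array","items":{"type":"number"}},"spin":{"type":"number"}}}},"gripper":{"type":"number"}},"required":["targets"]}

```bash
mkdir -p pics; ls; python3 - <<'E'
from plant import bot
import cv2
for n in("scene","top"):
    cv2.imwrite(f"pics/{n}0.png",bot.capture(n)); print(n,bot.get_calibration(n))
print(bot.get_obs())
E
```

```text
pics
scene {'vfov': 57.55249884470433, 'cx': 320.02587586198183, 'cy': 200.5397362455184, 'eye': array([ -89.26834739, -661.25559187,  471.55813024]), 'rotation': array([-2.03456392, -0.01141665, -0.75289609])}
top {'vfov': 44.13141607406487, 'cx': 319.4491145587054, 'cy': 197.36868283690688, 'eye': array([  68.86701289, -181.30405268, 1607.94773677]), 'rotation': array([-2.86670706,  0.0049008 , -1.30216135])}
{'time': 0.1, 'joint_positions': array([ 1.06401523e+00,  3.42651799e-01,  1.52489718e+00,  1.12421120e-05,
        1.27538324e+00, -1.45995039e-01]), 'dq': array([-0.00108752, -0.00079228, -0.00296105,  0.00049806,  0.00048564,
        0.00036671]), 'tau': array([ 1.09590153e-03, -4.32002056e+01, -2.44696140e+01,  7.18720257e-02,
        5.27133280e-02, -3.17768706e-05]), 'tool_pos': array([185.1337552 , 490.9042769 , 226.12358482]), 'tcp_rot': array([-3.14026890e+00, -2.05512294e-04,  2.78080318e+00]), 'contact_force': array([ 0.25684957,  0.11552135, -0.10616074]), 'moment': array([ 0.04858367, -0.00335393, -0.02407391]), 'finger_force': 0.0, 'grip_width': 91.79759036049319}
```

View pics/scene0.png

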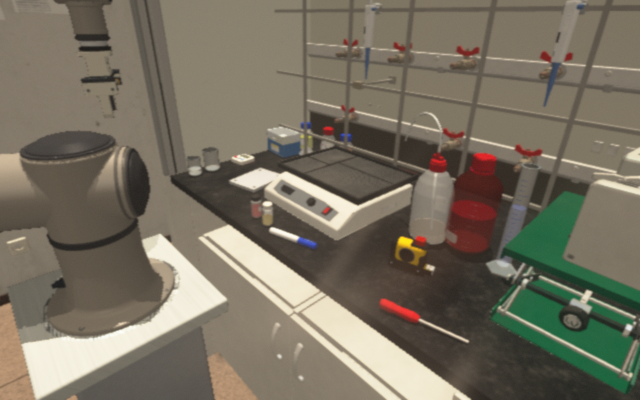

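View pics/top0.png

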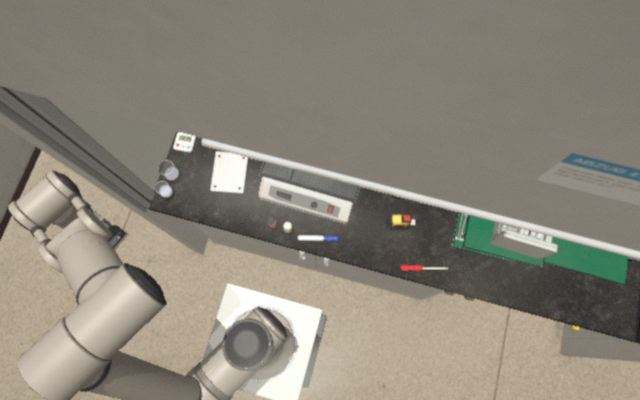

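The scene view shows the tape at (410,250) and the plate at about (257,180). In the top view the tape is at (402,220), the plate at (229,172) and the vials at (272,222) and (288,227). I'll enlarge these areas.

```bash
cat > h.py <<'E'
import numpy as np, cv2
from scipy.spatial.transform import Rotation as R
from plant import bot
def cam(n):
    c=bot.get_calibration(n); f=200/np.tan(np.radians(c['vfov'])/2)
    return f,c['cx'],c['cy'],np.array(c['eye']),R.from_euler('xyz',c['rotation']).as_matrix()
def ray(n,p):
    f,cx,cy,e,M=cam(n); return e,M@np.array([(p[0]-cx)/f,(p[1]-cy)/f,1])
def atz(n,p,z):
    e,d=ray(n,p); return e+d*(z-e[2])/d[2]
def proj(n,P):
    f,cx,cy,e,M=cam(n); q=M.T@(np.array(P,float)-e); return np.array([f*q[0]/q[2]+cx,f*q[1]/q[2]+cy])
def tri(p,q):
    A=[];b=[]
    for n,x in(("top",p),("scene",q)):
        e,d=ray(n,x); d=d/np.linalg.norm(d); m=np.eye(3)-np.outer(d,d); A.append(m); b.append(m@e)
    s=np.linalg.lstsq(np.vstack(A),np.hstack(b),rcond=None); return s[0],np.sqrt(s[1])
def crop(im,x,y,w,h,s):
    return cv2.resize(im[y:y+h,x:x+w],None,fx=s,fy=s,interpolation=cv2.INTER_CUBIC)
E
python3 - <<'E'
from h import *
t=cv2.imread('pics/top0.png'); s=cv2.imread('pics/scene0.png')
a=np.hstack([crop(t,205,145,50,37+13,8)[:300],crop(t,385,203,50,50,8)[:300]])
b=np.hstack([crop(s,225,160,80,60,5),crop(s,385,230,57,43,7)[:300,:399]])
b=cv2.resize(b,(799,300))
b=np.hstack([b,np.zeros((300,1,3),np.uint8)])
a=np.hstack([crop(t,205,147,50,50,8),crop(t,380,203,50,50,8)])[:, :800]
b=np.hstack([crop(s,225,162,80,40,5),crop(s,385,233,57,30,7)])[:200,:]
b=cv2.copyMakeBorder(b[:, :800],0,0,0,max(0,800-b.shape[1]),cv2.BORDER_CONSTANT)
cv2.imwrite('pics/c1.png',np.vstack([a,b]))
# lens check: known base at origin etc.
print(proj('top',[0,0,0]),proj('top',bot.get_obs()['tool_pos']),proj('scene',bot.get_obs()['tool_pos']))
print(atz('top',(402,220),62),atz('scene',(410,240),62),atz('top',(229,172),10),atz('scene',(257,180),10))
E
```

```text
Traceback (most recent call last):
ValueError: all the input array dimensions except for the concatenation axis must match exactly, but along dimension 0, the array at index 0 has size 200 and the array at index 1 has size 210
```

```bash
python3 - <<'E'
from h import *
t=cv2.imread('pics/top0.png'); s=cv2.imread('pics/scene0.png')
a=np.hstack([crop(t,205,150,50,44,8),crop(t,380,203,50,44,8)])
b=np.hstack([crop(s,225,165,80,48,5),crop(s,383,231,57,40,6),np.zeros((240,58,3),np.uint8)])
cv2.imwrite('pics/c1.png',np.vstack([a,b]))
o=bot.get_obs()
print(proj('top',[0,0,0]),proj('top',o['tool_pos']),proj('scene',o['tool_pos']))
print(atz('top',(402,220),62),atz('scene',(410,240),62),atz('top',(229,172),10),atz('scene',(257,180),10))
E
```

```text
[260.25027978 342.58624738] [106.09328025 231.02205301] [110.61057011 113.08978128]
[ 484.42527849 -334.00938094   62.        ] [ 488.10263636 -325.29971836   62.        ] [506.50918571 267.94286146  10.        ] [496.09641178 248.70244315  10.        ]
```

View pics/c1.png

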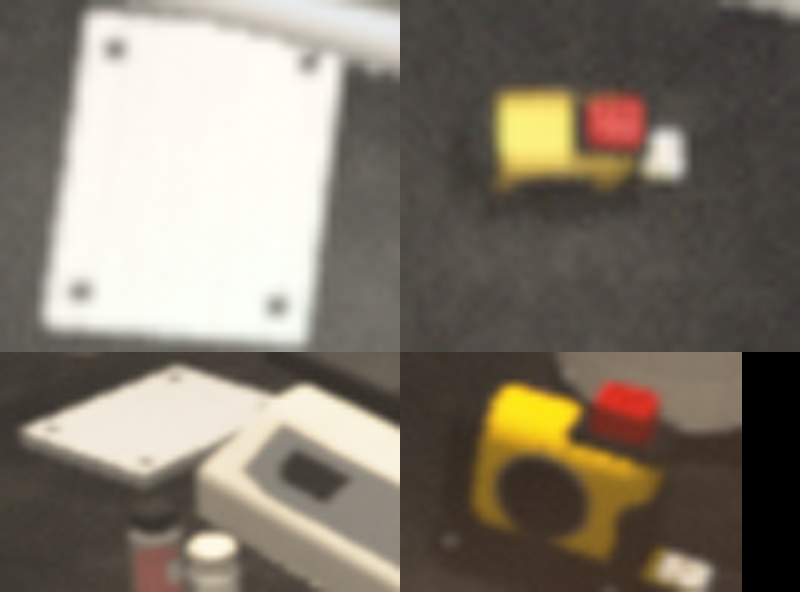

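The plate's holes and corners are readable. In the top view, crop corners (42,325), (308,343) and (85,8) are near-left, near-right and far-left. The red button top is at crop (616,122), and the lip points to world -y.

```bash
python3 - <<'E'
from h import *
T=lambda x,y,ox,oy:(ox+(x+.5)/8-.5,oy+(y+.5)/8-.5)
P=lambda x,y:T(x,y,205,150)
S=lambda x,y:(225+(x+.5)/5-.5,165+(y-352+.5)/5-.5)
pt=dict(NL=(P(42,325),S(20,435)),NR=(P(308,343),S(143,477)),FL=(P(85,8),S(178,367)),hFL=(P(115,48),S(176,377)),hNL=(P(80,290),S(53,428)),hNR=(P(277,305),S(147,461)),hFR=(P(308,62),None))
for k,(a,b) in pt.items():
    print(k,atz('top',a,10).round(1), *( (atz('scene',b,10).round(1),*[np.round(v,1) for v in tri(a,b)]) if b else ()))
Q=lambda x,y:T(x-400,y,380,203)
U=lambda x,y:(383+(x-400+.5)/6-.5,231+(y-352+.5)/6-.5)
for k,a,b,z in(('btn',Q(616,121),U(632,401),76),('lip',Q(667,140),U(690,567),13),('rearL',Q(498,90),None,62),('rearR',Q(498,168),None,62),('roofmidfront',Q(575,128),None,62)):
    print(k,atz('top',a,z).round(1),*((atz('scene',b,z).round(1),*[np.round(v,1) for v in tri(a,b)]) if b else ()))
for n,p in(('va',(272,222)),('vb',(288,227)),('shakerNL',(262,180)),('shakerNL2',(260,190)),('benchedge',(215,240)),('pipe',(230,150))): print(n,atz('top',p,60).round(0))
E
```

```text
NL [427.7 310.3  10. ] [424.2 299.9  10. ] [429.6 311.7   4.5] [1.1]
NR [449.8 199.3  10. ] [446.4 195.9  10. ] [449.8 200.2   7.6] [0.9]
FL [568.3 338.6  10. ] [565.4 330.9  10. ] [570.2 339.5   6.1] [1.1]
hFL [554.2 320.2  10. ] [553.8 316.5  10. ] [555.4 320.4   8.3] [1.1]
hNL [446.6 299.7  10. ] [445.5 295.8  10. ] [447.5 300.2   8. ] [0.6]
hNR [462.4 217.1  10. ] [461.2 213.8  10. ] [463.1 217.4   8.2] [0.5]
hFR [570.1 237.9  10. ]
btn [ 491.9 -345.    76. ] [ 489.2 -349.4   76. ] [ 493.5 -346.1   72.5] [1.3]
lip [ 507.  -373.8   13. ] [ 504. -373.   13.] [ 506.5 -373.    11.8] [1.6]
rearL [ 495.7 -297.8   62. ]
rearR [ 464.4 -305.1   62. ]
roofmidfront [ 488.6 -331.2   62. ]
va [368.  67.  60.]
vb [366.  13.  60.]
shakerNL [495. 140.  60.]
shakerNL2 [461. 136.  60.]
benchedge [264. 225.  60.]
pipe [568. 275.  60.]
```

```bash
python3 - <<'E'
from h import *
for q in((275,73),(275,11),(276,121)): print([np.round(v,0) for v in tri((203,141),q)])
for q in((270,150),(300,122)): print(atz('scene',q,0).round(0))
o=bot.get_obs(); M=R.from_euler('xyz',o['tcp_rot']).as_matrix()
for t in((470,100,250),(486,-325,150)): print((M.T@(np.array(t)-o['tool_pos'])/80).round(2))
E
```

```text
[array([526., 250., 328.]), array([67.])]
[array([480., 189., 484.]), array([77.])]
[array([573., 310., 171.]), array([60.])]
[719. 485.   0.]
[1093.  741.    0.]
[-5.06 -3.32 -0.3 ]
[-7.12 -8.21  0.96]
```

Emit:
jog_arm(
  targets=[
    {"xyz":[-0.6,-0.4,-0.03],"spin":0},
    {"xyz":[-0.6,-0.4,-0.03],"spin":0},
    {"xyz":[-0.6,-0.4,-0.03],"spin":0},
    {"xyz":[-0.6,-0.4,-0.03],"spin":0},
    {"xyz":[-0.6,-0.4,-0.03],"spin":0},
    {"xyz":[-0.6,-0.4,-0.03],"spin":0},
    {"xyz":[-0.6,-0.4,-0.03],"spin":0},
    {"xyz":[-0.6,-0.4,-0.03],"spin":0},
    {"xyz":[-0.26,-0.65,0.1],"spin":0},
    {"xyz":[-0.26,-0.65,0.1],"spin":0},
  ],
  gripper=100,
)

```text
time: 1.35
tool_pos: [456.4, 2.4, 229.3]
tcp_rot: [3.142, -0.001, 2.781]
contact_force: [1.6, 0.1, -0.3]
grip_width: 91.7
finger_force: 0.0
```

Emit:
jog_arm(
  targets=[
    {"xyz":[-0.28,-0.65,0.1],"spin":0},
    {"xyz":[-0.28,-0.65,0.1],"spin":0},
    {"xyz":[-0.28,-0.65,0.1],"spin":0},
    {"xyz":[-0.28,-0.65,0.1],"spin":0},
    {"xyz":[0,0,0.1],"spin":1},
    {"xyz":[0,0,0.1],"spin":1},
    {"xyz":[0,0,0],"spin":1},
    {"xyz":[0,0,0],"spin":1},
    {"xyz":[0,0,0],"spin":1},
    {"xyz":[0,0,0],"spin":1},
  ],
)

```text
time: 2.6
tool_pos: [466.6, -221.9, 181.5]
tcp_rot: [-3.141, -0.001, 2.178]
contact_force: [-0.3, 0.4, 0.1]
grip_width: 91.8
finger_force: 0.0
```

```bash
cat > go.py <<'E'
import sys; from h import *
def st():
    o=bot.get_obs(); print(o['time'],o['tool_pos'].round(1),o['tcp_rot'].round(3),o['contact_force'].round(1),o['moment'].round(2),round(o['grip_width'],1),round(o['finger_force'],1),o['joint_positions'].round(2)); return o
def go(t):
    o=st(); M=R.from_euler('xyz',o['tcp_rot']).as_matrix(); print('shift',(M.T@(np.array(t)-o['tool_pos'])/80).round(3))
if __name__=='__main__': go([float(v) for v in sys.argv[1:4]])
E
python3 go.py 488 -330 120
```

```text
2.6 [ 466.6 -221.9  181.5] [-3.141e+00 -1.000e-03  2.178e+00] [-0.3  0.4  0.1] [-0.07  0.05 -0.02] 91.8 0.0 [-0.59  0.37  1.62  0.    1.16 -1.2 ]
shift [-1.263 -0.551  0.768]
```

Emit:
jog_arm(
  targets=[
    {"xyz":[-0.42,-0.18,0.25],"spin":0},
    {"xyz":[-0.42,-0.18,0.25],"spin":0},
    {"xyz":[-0.42,-0.18,0.26],"spin":0},
    {"xyz":[0,0,0],"spin":1},
    {"xyz":[0,0,0],"spin":1},
    {"xyz":[0,0,0],"spin":1},
    {"xyz":[0,0,0],"spin":0.2},
    {"xyz":[0,0,0],"spin":0},
    {"xyz":[0,0,0],"spin":0},
    {"xyz":[0,0,0],"spin":0},
  ],
)

```text
time: 3.85
tool_pos: [489.2, -329.4, 121.1]
tcp_rot: [3.142, -0.0, 1.861]
contact_force: [-1.1, -1.0, 0.1]
grip_width: 91.8
finger_force: 0.0
```

```bash
python3 - <<'E'
from h import *; import go
go.go((487.4,-330.2,19))
s=bot.capture('scene'); t=bot.capture('top')
cv2.imwrite('pics/c2.png',np.hstack([crop(s,370,200,80,80,5),crop(t,375,190,50,50,8)]))
E
```

```text
3.85 [ 489.2 -329.4  121.1] [ 3.142 -0.     1.861] [-1.1 -1.   0.1] [-0.08  0.03  0.02] 91.8 0.0 [-0.72  0.56  1.48  0.    1.1  -1.01]
shift [-0.003 -0.024  1.276]
```

View pics/c2.png

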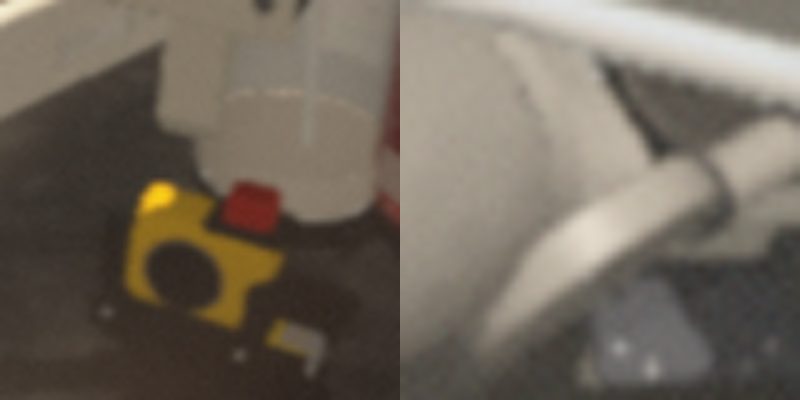

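```bash
python3 - <<'E'
from h import *
print(atz('scene',(370+295/5,200+218/5),0).round(0), atz('scene',(370+198/5,200+150/5),0).round(0))
# initial view: bottle base
for p in((430,243),(413,232),(449,238),(470,250)): print(p,atz('scene',p,0).round(0))
e=atz('scene',(430,240),0)
print([ (z,proj('scene',[590,-330,z]).round(0)) for z in(0,100,200)], proj('top',[600,-330,200]))
t=cv2.imread('pics/top0.png'); s=cv2.imread('pics/scene0.png')
cv2.imwrite('pics/c3.png',np.hstack([crop(s,380,130,110,150,4),crop(t,380,180,70,100,5)[:, :350][:500] if 0 else cv2.resize(crop(t,380,180,60,100,6),(360,600))]))
E
```

```text
[ 596. -314.    0.] [ 614. -247.    0.]
(430, 243) [ 600. -314.   -0.]
(413, 232) [ 612. -258.    0.]
(449, 238) [ 653. -333.    0.]
(470, 250) [ 642. -392.    0.]
[(0, array([434., 247.])), (100, array([441., 209.])), (200, array([448., 167.]))] [416.40449908 173.03671048]
```

View pics/c3.png

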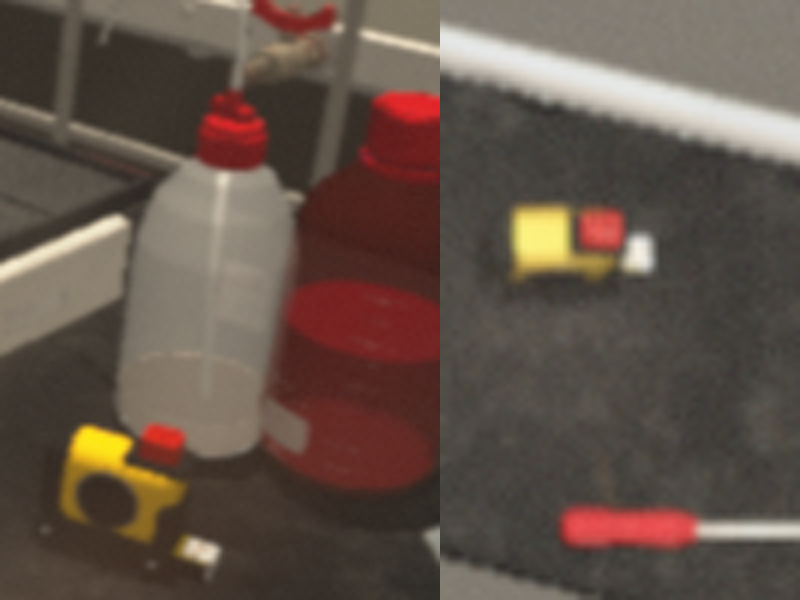

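The white bottle's front stands at about x=600, which clears the gripper body (to about 578). The tape lies under the gripper as planned, so I descend with a narrower opening and grip.

Emit:
jog_arm(
  targets=[
    {"xyz":[0,-0.02,0.2],"spin":0},
    {"xyz":[0,0,0.2],"spin":0},
    {"xyz":[0,0,0.2],"spin":0},
    {"xyz":[0,0,0.2],"spin":0},
    {"xyz":[0,0,0.2],"spin":0},
    {"xyz":[0,0,0.15],"spin":0},
    {"xyz":[0,0,0.1],"spin":0},
    {"xyz":[0,0,0],"spin":0},
    {"xyz":[0,0,0],"spin":0},
    {"xyz":[0,0,0],"spin":0},
  ],
  gripper=72,
)

```text
time: 5.2
tool_pos: [488.0, -330.1, 21.7]
tcp_rot: [3.141, 0.001, 1.861]
contact_force: [-0.1, 0.5, -0.7]
grip_width: 66.1
finger_force: 0.0
```

Emit:
jog_arm(
  targets=[
    {"xyz":[0,0,0],"spin":0},
    {"xyz":[0,0,0],"spin":0},
    {"xyz":[0,0,0],"spin":0},
    {"xyz":[0,0,0],"spin":0},
    {"xyz":[0,0,0],"spin":0},
    {"xyz":[0,0,0],"spin":0},
    {"xyz":[0,0,0],"spin":0},
    {"xyz":[0,0,0],"spin":0},
    {"xyz":[0,0,0],"spin":0},
    {"xyz":[0,0,0],"spin":0},
  ],
  gripper=0,
)

```text
time: 6.45
tool_pos: [487.7, -329.9, 21.1]
tcp_rot: [3.141, 0.0, 1.861]
contact_force: [0.9, 0.7, -0.1]
grip_width: 33.9
finger_force: 30.0
```

```bash
python3 - <<'E'
from h import *; import go
go.go((400,-250,90))
s=bot.capture('scene')
cv2.imwrite('pics/c4.png',crop(s,370,190,100,90,6))
E
```

```text
6.45 [ 487.7 -329.9   21.1] [3.141 0.    1.861] [ 0.9  0.7 -0.1] [-0.05 -0.01  0.02] 33.9 30.0 [-0.72  0.68  1.57  0.    0.88 -1.02]
shift [ 1.27  -0.765 -0.861]
```

View pics/c4.png

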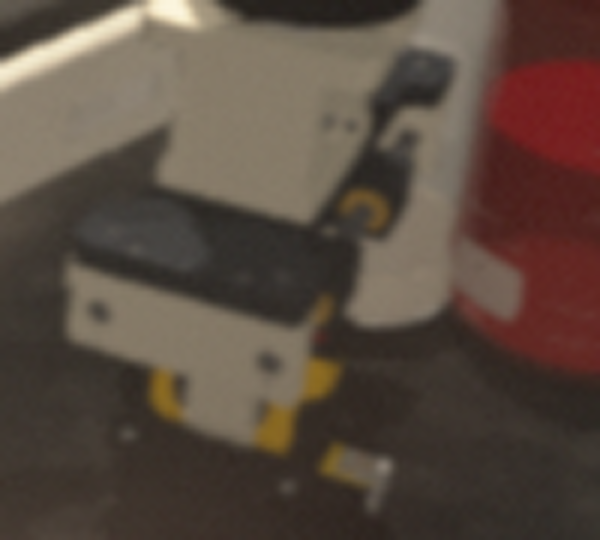

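The tape is gripped at 33.9 mm, with the lip clear ahead at crop (380,465). I'll estimate the grip offset along the case.

```bash
python3 - <<'E'
from h import *
c=lambda x,y:(370+(x+.5)/6-.5,190+(y+.5)/6-.5)
y=1.861-np.pi; ux=np.array([np.cos(y),np.sin(y)]); uy=np.array([-ux[1],ux[0]])
o=np.array([487.7,-329.9])
for k,p,z in(('lip bottom',c(375,508),1.7),('lip top near corner',c(385,482),13),('bottom front yellow',c(293,452),3),('rear edge',c(153,385),30)):
    w=atz('scene',p,z)[:2]-o; print(k,w@ux,w@uy)
E
```

```text
lip bottom 52.59156197687442 -6.165219969928595
lip top near corner 54.168269751573206 -5.581360101750442
bottom front yellow 19.261068274638323 8.852649232870096
rear edge -26.854402513327305 -16.067467696025545
```

Emit:
jog_arm(
  targets=[
    {"xyz":[0,0,-0.3],"spin":0},
    {"xyz":[0,0,-0.4],"spin":0},
    {"xyz":[0,0,-0.23],"spin":-1},
    {"xyz":[0,0,-0.23],"spin":-1},
    {"xyz":[0,0,-0.23],"spin":-1},
    {"xyz":[0,0,-0.23],"spin":-1},
    {"xyz":[0,0,-0.23],"spin":-1},
    {"xyz":[0,0,-0.23],"spin":-1},
    {"xyz":[0,0,-0.23],"spin":-1},
    {"xyz":[0,0,-0.23],"spin":-1},
  ],
)

```text
time: 7.75
tool_pos: [486.9, -329.4, 223.6]
tcp_rot: [3.141, -0.003, 2.664]
contact_force: [0.2, -0.6, -4.9]
grip_width: 33.8
finger_force: 30.0
```

Emit:
jog_arm(
  targets=[
    {"xyz":[0,0,0],"spin":-1},
    {"xyz":[0,0,0],"spin":-1},
    {"xyz":[0,0,0],"spin":-1},
    {"xyz":[0,0,0],"spin":-1},
    {"xyz":[0,0,0],"spin":-1},
    {"xyz":[0,0,0],"spin":-1},
    {"xyz":[0,0,0],"spin":-0.7},
    {"xyz":[-0.1,0.3,0],"spin":0},
    {"xyz":[-0.2,0.6,0],"spin":0},
    {"xyz":[-0.2,0.65,0],"spin":0},
  ],
)

```text
time: 9.0
tool_pos: [503.0, -198.4, 223.4]
tcp_rot: [3.14, -0.001, -2.954]
contact_force: [1.5, 0.6, -5.2]
grip_width: 33.8
finger_force: 30.0
```

Emit:
jog_arm(
  targets=[
    {"xyz":[-0.24,0.65,0],"spin":0},
    {"xyz":[-0.24,0.65,0],"spin":0},
    {"xyz":[-0.24,0.65,0],"spin":0},
    {"xyz":[-0.24,0.65,0],"spin":0},
    {"xyz":[-0.24,0.65,0],"spin":0},
    {"xyz":[-0.24,0.65,0],"spin":0},
    {"xyz":[-0.24,0.65,0],"spin":0},
    {"xyz":[-0.24,0.6,0],"spin":0},
    {"xyz":[-0.2,0.3,0],"spin":0},
    {"xyz":[-0.1,0,0],"spin":0},
  ],
)

```text
time: 10.25
tool_pos: [594.7, 263.9, 223.0]
tcp_rot: [3.141, -0.003, -2.949]
contact_force: [0.2, -0.8, -5.2]
grip_width: 33.9
finger_force: 30.0
```

```bash
python3 - <<'E'
from h import *; import go
go.go((603,287,50))
s=bot.capture('scene'); t=bot.capture('top')
cv2.imwrite('pics/c5.png',np.hstack([crop(s,190,70,130,130,4)[:520,:500],crop(t,185,130,75,130,4)]))
E
```

```text
10.25 [594.7 263.9 223. ] [ 3.141e+00 -3.000e-03 -2.949e+00] [ 0.2 -0.8 -5.2] [ 0.   -0.03 -0.  ] 33.9 30.0 [ 0.3   0.58  1.14  0.    1.42 -1.46]
shift [-0.163  0.263  2.162]
```

View pics/c5.png

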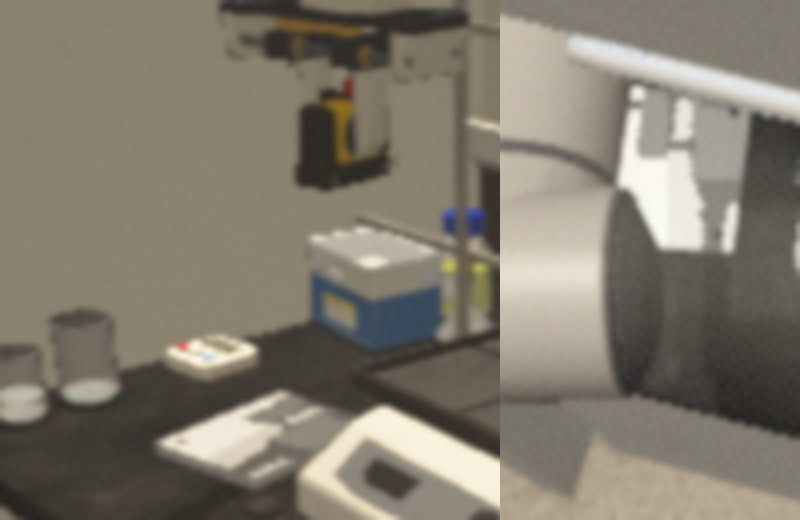

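The tape hangs above the plate's far end. A blue box stands behind it, base corner at crop (375,345), so I check clearance before going down.

```bash
python3 - <<'E'
from h import *
c=lambda x,y:(190+x/4,70+y/4)
for k,p in(('near corner',c(378,345)),('left corner',c(315,305)),('right',c(440,330)),('timer near',c(205,378)),('shaker upperleft corner z~70',c(300,470))): print(k,atz('scene',p,0).round(0),atz('scene',p,60).round(0))
E
```

```text
near corner [717. 389.   0.] [614. 255.  60.]
left corner [743. 527.  -0.] [637. 376.  60.]
right [789. 383.  -0.] [677. 250.  60.]
timer near [546. 422.   0.] [465. 284.  60.]
shaker upperleft corner z~70 [494. 203.  -0.] [420.  93.  60.]
```

Emit:
jog_arm(
  targets=[
    {"xyz":[-0.16,0.26,0],"spin":0},
    {"xyz":[0,0,0.4],"spin":0},
    {"xyz":[0,0,0.4],"spin":0},
    {"xyz":[0,0,0.4],"spin":0},
    {"xyz":[0,0,0.4],"spin":0},
    {"xyz":[0,0,0.3],"spin":0},
    {"xyz":[0,0,0.2],"spin":0},
    {"xyz":[0,0,0.1],"spin":0},
    {"xyz":[0,0,0.05],"spin":0},
    {"xyz":[0,0,0],"spin":0},
  ],
)

```text
time: 11.6
tool_pos: [605.0, 283.9, 44.9]
tcp_rot: [3.141, 0.001, -2.952]
contact_force: [0.7, -0.5, -4.6]
grip_width: 33.9
finger_force: 30.0
```

```bash
python3 go.py 603 287 35
```

```text
11.6 [605.  283.9  44.9] [ 3.141e+00  1.000e-03 -2.952e+00] [ 0.7 -0.5 -4.6] [ 0.07 -0.05  0.  ] 33.9 30.0 [ 0.32  0.77  1.3   0.    1.07 -1.44]
shift [0.017 0.042 0.123]
```

Emit:
jog_arm(
  targets=[
    {"xyz":[0.01,0.04,0.03],"spin":0},
    {"xyz":[0,0,0.03],"spin":0},
    {"xyz":[0,0,0.03],"spin":0},
    {"xyz":[0,0,0.03],"spin":0},
    {"xyz":[0,0,0.02],"spin":0},
    {"xyz":[0,0,0.01],"spin":0},
    {"xyz":[0,0,0.01],"spin":0},
    {"xyz":[0,0,0.01],"spin":0},
    {"xyz":[0,0,0.01],"spin":0},
    {"xyz":[0,0,0],"spin":0},
  ],
)

```text
time: 12.85
tool_pos: [603.5, 286.9, 31.1]
tcp_rot: [3.141, 0.001, -2.952]
contact_force: [-2.2, -1.0, 6.6]
grip_width: 33.5
finger_force: 30.0
```

Emit:
jog_arm(
  targets=[
    {"xyz":[0,0,0.005],"spin":0},
    {"xyz":[0,0,0],"spin":0},
    {"xyz":[0,0,0],"spin":0},
    {"xyz":[0,0,0.005],"spin":0},
    {"xyz":[0,0,0],"spin":0},
    {"xyz":[0,0,0],"spin":0},
    {"xyz":[0,0,0],"spin":0},
    {"xyz":[0,0,0],"spin":0},
    {"xyz":[0,0,0],"spin":0},
    {"xyz":[0,0,0],"spin":0},
  ],
)

```text
time: 14.1
tool_pos: [603.7, 287.0, 30.9]
tcp_rot: [3.141, 0.002, -2.952]
contact_force: [-3.4, -0.3, 7.2]
grip_width: 34.0
finger_force: 30.0
```

Emit:
jog_arm(
  targets=[
    {"xyz":[0,0,0.01],"spin":0},
    {"xyz":[0,0,0],"spin":0},
    {"xyz":[0,0,0.01],"spin":0},
    {"xyz":[0,0,0],"spin":0},
    {"xyz":[0,0,0],"spin":0},
    {"xyz":[0,0,0],"spin":0},
    {"xyz":[0,0,0],"spin":0},
    {"xyz":[0,0,0],"spin":0},
    {"xyz":[0,0,0],"spin":0},
    {"xyz":[0,0,0],"spin":0},
  ],
)

```text
time: 15.35
tool_pos: [604.9, 287.2, 30.0]
tcp_rot: [3.141, 0.004, -2.952]
contact_force: [-0.7, -0.6, 11.4]
grip_width: 33.8
finger_force: 30.0
```

```bash
python3 - <<'E'
from h import *; import go
go.st()
s=bot.capture('scene')
cv2.imwrite('pics/c6.png',crop(s,215,110,110,85,7))
E
```

```text
15.35 [604.9 287.2  30. ] [ 3.141  0.004 -2.952] [-0.7 -0.6 11.4] [-0.32  0.74  0.  ] 33.8 30.0 [ 0.33  0.79  1.31 -0.    1.04 -1.43]
```

View pics/c6.png

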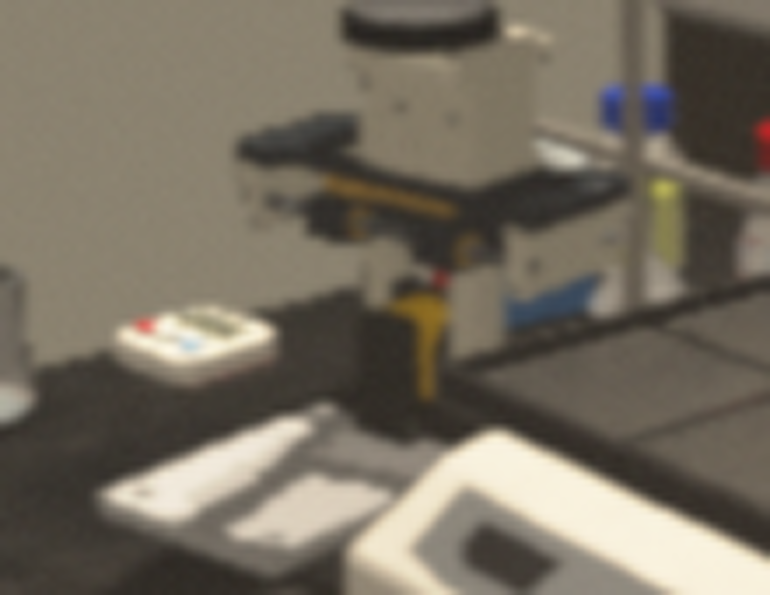

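The tape is still stuck in the pads at 16 N on the plate, so pressing harder is unwise. Instead I'll let the tape rest with its tail on the plate and its nose on the bench beyond the far edge. It then tilts nose-down by itself, and I regrip it tilted.

Emit:
jog_arm(
  targets=[
    {"xyz":[0,0,-0.02],"spin":0},
    {"xyz":[0,0,-0.03],"spin":0},
    {"xyz":[0.08,0,0],"spin":0},
    {"xyz":[0.085,0,0],"spin":0},
    {"xyz":[0,0,0],"spin":0},
    {"xyz":[0,0,0.015],"spin":0},
    {"xyz":[0,0,0.01],"spin":0},
    {"xyz":[0,0,0.005],"spin":0},
    {"xyz":[0,0,0],"spin":0},
    {"xyz":[0,0,0],"spin":0},
  ],
)

```text
time: 16.65
tool_pos: [590.5, 284.5, 30.4]
tcp_rot: [3.141, 0.001, -2.952]
contact_force: [-2.9, -1.2, 5.1]
grip_width: 34.0
finger_force: 30.0
```

Emit:
jog_arm(
  targets=[
    {"xyz":[0,0,-0.005],"spin":0},
    {"xyz":[0,0,0],"spin":0},
    {"xyz":[0,0,0],"spin":0},
    {"xyz":[0,0,0],"spin":0},
    {"xyz":[0,0,0],"spin":0},
    {"xyz":[0,0,0],"spin":0},
    {"xyz":[0,0,0],"spin":0},
    {"xyz":[0,0,0],"spin":0},
    {"xyz":[0,0,0],"spin":0},
    {"xyz":[0,0,0],"spin":0},
  ],
  gripper=50,
)

```text
time: 17.9
tool_pos: [590.4, 284.4, 29.5]
tcp_rot: [3.141, 0.0, -2.952]
contact_force: [1.0, 1.3, -0.8]
grip_width: 45.7
finger_force: 0.0
```

```bash
python3 - <<'E'
from h import *; import go
go.st()
s=bot.capture('scene')
cv2.imwrite('pics/c7.png',crop(s,250,135,60,50,12))
E
```

```text
17.9 [590.4 284.4  29.5] [ 3.141  0.    -2.952] [ 1.   1.3 -0.8] [0.05 0.   0.  ] 45.7 0.0 [ 0.33  0.77  1.35  0.    1.02 -1.43]
```

View pics/c7.png

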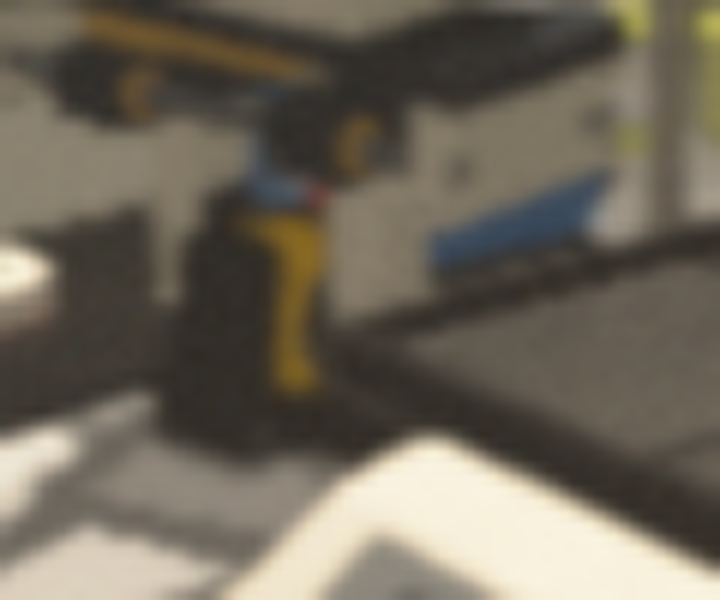

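The button now sits lower relative to the roof's rear, so the tape has tilted nose-down onto the bench. I regrip and lift.

Emit:
jog_arm(
  targets=[
    {"xyz":[0,0,0],"spin":0},
    {"xyz":[0,0,0],"spin":0},
    {"xyz":[0,0,0],"spin":0},
    {"xyz":[0,0,0],"spin":0},
    {"xyz":[0,0,0],"spin":0},
    {"xyz":[0,0,0],"spin":0},
    {"xyz":[0,0,-0.05],"spin":0},
    {"xyz":[0,0,-0.1],"spin":0},
    {"xyz":[0,0,-0.1],"spin":0},
    {"xyz":[0,0,0],"spin":0},
  ],
  gripper=0,
)

```text
time: 19.2
tool_pos: [591.0, 284.6, 50.6]
tcp_rot: [3.141, 0.002, -2.952]
contact_force: [-0.5, 0.2, -5.0]
grip_width: 33.9
finger_force: 30.0
```

```bash
python3 - <<'E'
from h import *; import go
d=np.array([.982,.189]); p=np.array([590.4,284.4])-57*d
go.go((*p,44))
s=bot.capture('scene')
cv2.imwrite('pics/c8.png',crop(s,250,125,60,55,12)[:600])
E
```

```text
19.2 [591.  284.6  50.6] [ 3.141e+00  2.000e-03 -2.952e+00] [-0.5  0.2 -5. ] [0.08 0.06 0.03] 33.9 30.0 [ 0.33  0.74  1.34  0.    1.06 -1.43]
shift [ 0.72  -0.001  0.081]
```

View pics/c8.png

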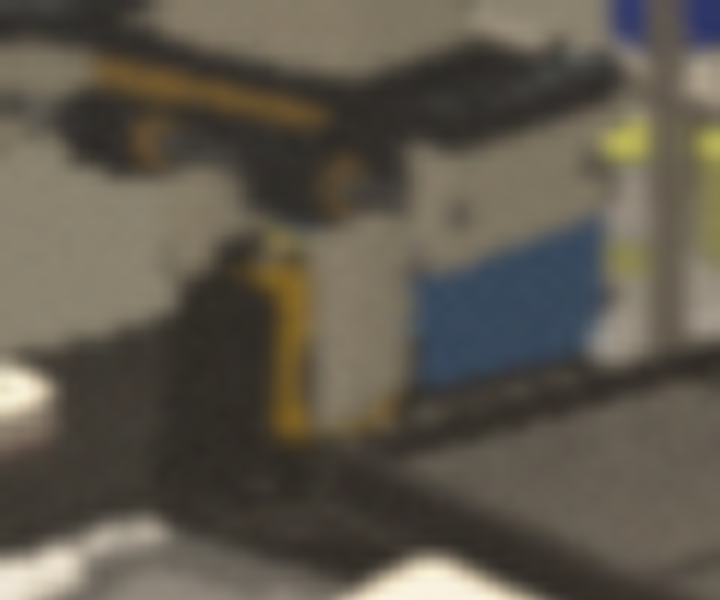

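The tape is lifted in the tilted grip, with the tail's yellow edge at crop (290,430). My picture budget is used up, so I go on by force and code. Next I move back over the plate.

Emit:
jog_arm(
  targets=[
    {"xyz":[0.24,0,0],"spin":0},
    {"xyz":[0.24,0,0],"spin":0},
    {"xyz":[0.24,0,0],"spin":0},
    {"xyz":[0,0,0.04],"spin":0},
    {"xyz":[0,0,0.04],"spin":0},
    {"xyz":[0,0,0.02],"spin":0},
    {"xyz":[0,0,0.01],"spin":0},
    {"xyz":[0,0,0.01],"spin":0},
    {"xyz":[0,0,0.005],"spin":0},
    {"xyz":[0,0,0],"spin":0},
  ],
)

```text
time: 20.5
tool_pos: [533.8, 273.6, 39.6]
tcp_rot: [3.141, 0.0, -2.952]
contact_force: [0.6, 0.0, -4.4]
grip_width: 33.8
finger_force: 30.0
```

```bash
python3 go.py 534.4 273.6 38
```

```text
20.5 [533.8 273.6  39.6] [ 3.141  0.    -2.952] [ 0.6  0.  -4.4] [ 0.05  0.04 -0.03] 33.8 30.0 [ 0.35  0.67  1.53  0.    0.94 -1.41]
shift [-0.007 -0.001  0.02 ]
```

Emit:
jog_arm(
  targets=[
    {"xyz":[0,0,0.01],"spin":0},
    {"xyz":[0,0,0],"spin":0},
    {"xyz":[0,0,0.01],"spin":0},
    {"xyz":[0,0,0],"spin":0},
    {"xyz":[0,0,0.005],"spin":0},
    {"xyz":[0,0,0],"spin":0},
    {"xyz":[0,0,0],"spin":0},
    {"xyz":[0,0,0],"spin":0},
    {"xyz":[0,0,0],"spin":0},
    {"xyz":[0,0,0],"spin":0},
  ],
)

```text
time: 21.75
tool_pos: [533.8, 273.6, 37.6]
tcp_rot: [3.142, 0.0, -2.952]
contact_force: [-0.7, -0.1, -3.0]
grip_width: 33.8
finger_force: 30.0
```

Emit:
jog_arm(
  targets=[
    {"xyz":[0.03,0,0.003],"spin":0},
    {"xyz":[0.03,0,0],"spin":0},
    {"xyz":[0.03,0,0],"spin":0},
    {"xyz":[0.03,0,0],"spin":0},
    {"xyz":[0.03,0,0],"spin":0},
    {"xyz":[0.03,0,0],"spin":0},
    {"xyz":[0.02,0,0],"spin":0},
    {"xyz":[0,0,0],"spin":0},
    {"xyz":[0,0,0],"spin":0},
    {"xyz":[0,0,0],"spin":0},
  ],
)

```text
time: 23.0
tool_pos: [518.2, 270.6, 37.5]
tcp_rot: [3.141, 0.0, -2.952]
contact_force: [3.2, 1.0, 0.9]
grip_width: 33.8
finger_force: 30.0
```

```bash
python3 go.py 534.4 273.6 38
```

```text
23.0 [518.2 270.6  37.5] [ 3.141  0.    -2.952] [3.2 1.  0.9] [ 0.21 -0.71  0.05] 33.8 30.0 [ 0.35  0.65  1.58  0.    0.91 -1.41]
shift [-0.206 -0.001 -0.006]
```

Something pulls forward with about 3 N, so the lip seems hooked. I keep backing away and rise slightly.

Emit:
jog_arm(
  targets=[
    {"xyz":[0.03,0,-0.005],"spin":0},
    {"xyz":[0.04,0,-0.005],"spin":0},
    {"xyz":[0.04,0,-0.005],"spin":0},
    {"xyz":[0.04,0,0],"spin":0},
    {"xyz":[0.05,0,0],"spin":0},
    {"xyz":[0.05,0,0],"spin":0},
    {"xyz":[0.05,0,0],"spin":0},
    {"xyz":[0.05,0,0],"spin":0},
    {"xyz":[0.03,0,0],"spin":0},
    {"xyz":[0,0,0],"spin":0},
  ],
)

```text
time: 24.25
tool_pos: [487.9, 264.8, 38.5]
tcp_rot: [3.142, -0.0, -2.952]
contact_force: [3.1, 1.1, -3.6]
grip_width: 33.6
finger_force: 30.0
```

```bash
python3 go.py 534.4 273.6 38
```

```text
24.25 [487.9 264.8  38.5] [ 3.142 -0.    -2.952] [ 3.1  1.1 -3.6] [ 0.19 -0.78  0.02] 33.6 30.0 [ 0.36  0.61  1.66  0.    0.87 -1.4 ]
shift [-0.591 -0.001  0.006]
```

Emit:
jog_arm(
  targets=[
    {"xyz":[0.06,0,-0.01],"spin":0},
    {"xyz":[0.09,0,-0.01],"spin":0},
    {"xyz":[0.1,0,-0.01],"spin":0},
    {"xyz":[0.1,0,-0.01],"spin":0},
    {"xyz":[0.1,0,-0.01],"spin":0},
    {"xyz":[0.1,0,0],"spin":0},
    {"xyz":[0.09,0,0],"spin":0},
    {"xyz":[0.08,0,0],"spin":0},
    {"xyz":[0.04,0,0],"spin":0},
    {"xyz":[0,0,0],"spin":0},
  ],
)

```text
time: 25.5
tool_pos: [428.2, 253.3, 42.4]
tcp_rot: [3.142, -0.0, -2.952]
contact_force: [4.1, 2.2, -3.6]
grip_width: 34.1
finger_force: 30.0
```

```bash
python3 go.py 395.4 247 38
```

```text
25.5 [428.2 253.3  42.4] [ 3.142 -0.    -2.952] [ 4.1  2.2 -3.6] [ 0.28 -1.03  0.01] 34.1 30.0 [ 0.38  0.53  1.82  0.    0.79 -1.38]
shift [ 0.418 -0.001  0.056]
```

Emit:
jog_arm(
  targets=[
    {"xyz":[0.06,0,0],"spin":0},
    {"xyz":[0.09,0,0],"spin":0},
    {"xyz":[0.1,0,0],"spin":0},
    {"xyz":[0.09,0,0],"spin":0},
    {"xyz":[0.07,0,0],"spin":0},
    {"xyz":[0.02,0,0.03],"spin":0},
    {"xyz":[0,0,0.05],"spin":0},
    {"xyz":[0,0,0.05],"spin":0},
    {"xyz":[0,0,0.03],"spin":0},
    {"xyz":[0,0,0],"spin":0},
  ],
)

```text
time: 26.75
tool_pos: [394.6, 246.8, 29.4]
tcp_rot: [-3.142, -0.001, -2.953]
contact_force: [3.3, 0.5, -3.2]
grip_width: 34.0
finger_force: 30.0
```

```bash
python3 - <<'E'
from h import *; import go
go.go((395.4,247,21.1))
t=bot.capture('top'); s=bot.capture('scene')
cv2.imwrite('pics/t9.png',t); cv2.imwrite('pics/s9.png',s)
# plate far-left corner + far-left hole shift in scene by template match
a=cv2.cvtColor(cv2.imread('pics/scene0.png'),6); b=cv2.cvtColor(s,6)
for k,(x,y) in dict(NL=(229,181),hNL=(235,180),FL=(259,168),hFL=(260,170)).items():
    T=a[y-4:y+5,x-6:x+7]; r=cv2.matchTemplate(b[y-12:y+13,x-14:x+15],T,cv2.TM_CCOEFF_NORMED); m=cv2.minMaxLoc(r); print(k,round(m[1],2),m[3][0]-8,m[3][1]-8)
E
```

```text
26.75 [394.6 246.8  29.4] [-3.142e+00 -1.000e-03 -2.953e+00] [ 3.3  0.5 -3.2] [ 0.22 -0.95 -0.02] 34.0 30.0 [ 0.39  0.51  1.92  0.    0.71 -1.37]
shift [-0.01  -0.     0.104]
NL 0.83 -4 3
hNL 0.91 -7 -8
FL 0.98 0 0
hFL 0.99 0 0
```

Emit:
jog_arm(
  targets=[
    {"xyz":[0,0,0.015],"spin":0},
    {"xyz":[0,0,0.015],"spin":0},
    {"xyz":[0,0,0.015],"spin":0},
    {"xyz":[0,0,0.01],"spin":0},
    {"xyz":[0,0,0.01],"spin":0},
    {"xyz":[0,0,0],"spin":0},
    {"xyz":[0,0,0],"spin":0},
    {"xyz":[0,0,0],"spin":0},
    {"xyz":[0,0,0],"spin":0},
    {"xyz":[0,0,0],"spin":0},
  ],
)

```text
time: 28.1
tool_pos: [394.7, 246.9, 24.5]
tcp_rot: [3.142, 0.0, -2.952]
contact_force: [4.0, 0.1, -2.6]
grip_width: 33.9
finger_force: 30.0
```

Emit:
jog_arm(
  targets=[
    {"xyz":[0,0,0.01],"spin":0},
    {"xyz":[0,0,0.01],"spin":0},
    {"xyz":[0,0,0.01],"spin":0},
    {"xyz":[0,0,0.01],"spin":0},
    {"xyz":[0,0,0],"spin":0},
    {"xyz":[0,0,0],"spin":0},
    {"xyz":[0,0,0],"spin":0},
    {"xyz":[0,0,0],"spin":0},
    {"xyz":[0,0,0],"spin":0},
    {"xyz":[0,0,0],"spin":0},
  ],
)

```text
time: 29.35
tool_pos: [394.7, 246.9, 21.8]
tcp_rot: [3.141, 0.0, -2.952]
contact_force: [1.4, -0.0, 5.4]
grip_width: 33.6
finger_force: 30.0
```

Emit:
jog_arm(
  targets=[
    {"xyz":[0,0,0.01],"spin":0},
    {"xyz":[0,0,0],"spin":0},
    {"xyz":[0,0,0.01],"spin":0},
    {"xyz":[0,0,0],"spin":0},
    {"xyz":[0,0,0.01],"spin":0},
    {"xyz":[0,0,0],"spin":0},
    {"xyz":[0,0,0],"spin":0},
    {"xyz":[0,0,0],"spin":0},
    {"xyz":[0,0,0],"spin":0},
    {"xyz":[0,0,0],"spin":0},
  ],
)

```text
time: 30.6
tool_pos: [394.3, 246.9, 21.2]
tcp_rot: [3.141, 0.0, -2.952]
contact_force: [-4.7, -2.8, 29.3]
grip_width: 33.6
finger_force: 30.0
```

```bash
python3 go.py 407.7 249.4 21; python3 - <<'E'
from h import *
s=bot.capture('scene'); cv2.imwrite('pics/s10.png',s)
hsv=cv2.cvtColor(s,cv2.COLOR_BGR2HSV)
w=hsv[150:230,160:300]
red=((w[...,0]<8)|(w[...,0]>172))&(w[...,1]>130)&(w[...,2]>60); yel=(w[...,0]>18)&(w[...,0]<32)&(w[...,1]>150)
for k,m in(('red',red),('yel',yel)):
    ys,xs=np.nonzero(m); print(k,len(xs),(xs.min()+160,xs.max()+160,ys.min()+150,ys.max()+150) if len(xs) else '')
E
```

```text
30.6 [394.3 246.9  21.2] [ 3.141  0.    -2.952] [-4.7 -2.8 29.3] [-0.41  0.46 -0.05] 33.6 30.0 [ 0.39  0.52  1.93  0.    0.69 -1.37]
shift [-0.17  -0.     0.002]
red 0 
yel 103 (np.int64(222), np.int64(268), np.int64(172), np.int64(189))
```

The tape is flat on the bench: the push rose sharply to about 34 N. I relieve the pressing and creep forward to the near edge.

Emit:
jog_arm(
  targets=[
    {"xyz":[0,0,-0.02],"spin":0},
    {"xyz":[0,0,-0.015],"spin":0},
    {"xyz":[0,0,0],"spin":0},
    {"xyz":[-0.02,0,0],"spin":0},
    {"xyz":[-0.02,0,0],"spin":0},
    {"xyz":[-0.02,0,0],"spin":0},
    {"xyz":[-0.02,0,0],"spin":0},
    {"xyz":[-0.01,0,0],"spin":0},
    {"xyz":[0,0,0],"spin":0},
    {"xyz":[0,0,0],"spin":0},
  ],
)

```text
time: 31.9
tool_pos: [399.5, 247.8, 21.5]
tcp_rot: [-3.141, -0.005, -2.952]
contact_force: [-6.2, -0.5, 3.5]
grip_width: 34.2
finger_force: 30.0
```

```bash
python3 go.py 407.7 249.4 21
```

```text
31.9 [399.5 247.8  21.5] [-3.141 -0.005 -2.952] [-6.2 -0.5  3.5] [0.22 0.6  0.03] 34.2 30.0 [ 0.39  0.53  1.91  0.    0.71 -1.37]
shift [-0.104  0.001  0.005]
```

Emit:
jog_arm(
  targets=[
    {"xyz":[0,0,-0.005],"spin":0},
    {"xyz":[0,0,0],"spin":0},
    {"xyz":[0,0,-0.005],"spin":0},
    {"xyz":[0,0,0],"spin":0},
    {"xyz":[0,0,0],"spin":0},
    {"xyz":[0,0,0],"spin":0},
    {"xyz":[0,0,0],"spin":0},
    {"xyz":[0,0,0],"spin":0},
    {"xyz":[0,0,0],"spin":0},
    {"xyz":[0,0,0],"spin":0},
  ],
)

```text
time: 33.15
tool_pos: [399.6, 247.7, 21.6]
tcp_rot: [-3.141, -0.005, -2.952]
contact_force: [-6.1, 0.9, -5.2]
grip_width: 33.9
finger_force: 30.0
```

```bash
python3 go.py 407.7 249.4 21; python3 - <<'E'
from h import *
s=bot.capture('scene'); cv2.imwrite('pics/s11.png',s)
a=cv2.cvtColor(cv2.imread('pics/scene0.png'),6).astype(np.float32); b=cv2.cvtColor(s,6).astype(np.float32)
x,y=260,170
A=a[y-7:y+5,x-10:x+6]; B=b[y-7:y+5,x-10:x+6]; print(cv2.phaseCorrelate(A-A.mean(),B-B.mean(),cv2.createHanningWindow(A.shape[::-1],cv2.CV_32F)))
print(proj('scene',[555,320,10]),proj('scene',[560,321,10]))
E
```

```text
33.15 [399.6 247.7  21.6] [-3.141 -0.005 -2.952] [-6.1  0.9 -5.2] [0.22 0.91 0.08] 33.9 30.0 [ 0.39  0.53  1.91  0.    0.71 -1.37]
shift [-0.103  0.002  0.007]
((-0.5863931361270929, -0.3260885190526439), 1.0064347547789414)
[259.50117112 169.22262375] [260.55064141 168.78188929]
```

The nose is in contact with the near edge, so I set down, ease off the push and open the gripper.

Emit:
jog_arm(
  targets=[
    {"xyz":[0,0,0.01],"spin":0},
    {"xyz":[0.006,0,0],"spin":0},
    {"xyz":[0.006,0,0],"spin":0},
    {"xyz":[0,0,0],"spin":0},
    {"xyz":[0,0,0],"spin":0},
    {"xyz":[0,0,0],"spin":0},
    {"xyz":[0,0,0],"spin":0},
    {"xyz":[0,0,0],"spin":0},
    {"xyz":[0,0,0],"spin":0},
    {"xyz":[0,0,0],"spin":0},
  ],
)

```text
time: 34.45
tool_pos: [399.6, 247.7, 21.5]
tcp_rot: [-3.141, -0.003, -2.952]
contact_force: [-5.3, 0.9, 0.6]
grip_width: 33.8
finger_force: 30.0
```

Emit:
jog_arm(
  targets=[
    {"xyz":[0,0,0],"spin":0},
    {"xyz":[0,0,0],"spin":0},
    {"xyz":[0,0,0],"spin":0},
    {"xyz":[0,0,0],"spin":0},
    {"xyz":[0,0,0],"spin":0},
    {"xyz":[0,0,0],"spin":0},
    {"xyz":[0,0,-0.4],"spin":0},
    {"xyz":[0,0,-0.4],"spin":0},
    {"xyz":[0,0,-0.2],"spin":0},
    {"xyz":[0,0,0],"spin":0},
  ],
  gripper=55,
)

```text
time: 35.7
tool_pos: [401.5, 248.4, 102.7]
tcp_rot: [3.141, 0.003, -2.952]
contact_force: [0.4, -0.3, 0.1]
grip_width: 50.5
finger_force: 0.0
```

```bash
python3 - <<'E'
from h import *; import go
go.st()
s=bot.capture('scene'); t=bot.capture('top'); cv2.imwrite('pics/s12.png',s); cv2.imwrite('pics/t12.png',t)
hsv=cv2.cvtColor(s,cv2.COLOR_BGR2HSV); x0,y0=170,140
w=hsv[y0:235,x0:300]
red=((w[...,0]<8)|(w[...,0]>172))&(w[...,1]>150)&(w[...,2]>80); yel=(w[...,0]>18)&(w[...,0]<32)&(w[...,1]>150)&(w[...,2]>80)
for k,m in(('red',red),('yel',yel)):
    n,l,st,c=cv2.connectedComponentsWithStats(m.astype(np.uint8))
    for i in range(1,n):
        if st[i,4]>4: print(k,st[i]+[x0,y0,0,0,0],c[i]+[x0,y0])
d=np.array([.982,.189]); near=np.array([439.6,255.5])
for nm,q in(('btn top',(*(near-16*d),76)),('tape rear top',(*(near-74*d),62)),('tape origin',(*(near-37*d),0))): print(nm,np.round(q,1),proj('scene',q).round(1),proj('top',q).round(1))
E
```

```text
35.7 [401.5 248.4 102.7] [ 3.141e+00  3.000e-03 -2.952e+00] [ 0.4 -0.3  0.1] [0.07 0.01 0.03] 50.5 0.0 [ 0.39  0.39  1.84  0.    0.91 -1.37]
red [232 165   7   7  40] [234.975 167.925]
yel [224 172  18  17 131] [233.16030534 177.98473282]
yel [243 173  26  11  41] [254.65853659 177.97560976]
btn top [423.9 252.5  76. ] [234.6 165.7] [221.9 190. ]
tape rear top [366.9 241.5  62. ] [219.8 176. ] [220.3 208.3]
tape origin [403.3 248.5   0. ] [231.7 191.1] [225.4 202.3]
```

```bash
python3 - <<'E'
from h import *; import go
d=np.array([.982,.189]); n=np.array([-.189,.982]); near=np.array([439.6,255.5])
for s in(-8,-4,0,4):
  for u in (-5,0,5):
    c=near+(s-16)*d+u*n
    P=np.array([proj('scene',(*(c+i*10*d+j*9*n),z)) for i in(-1,1) for j in(-1,1) for z in(62,76)]); 
    print(s,u,cv2.contourArea(cv2.convexHull(P.astype(np.float32))).__round__(),P.min(0).round(1),P.max(0).round(1),cv2.convexHull(P.astype(np.float32)).mean((0,1)).round(1))
far=np.array([577,281.9]); print(proj('scene',(*far,12)),proj('scene',(*near,12)))
im=cv2.imread('pics/s12.png'); w=im[160:176,226:244].astype(int)
print(np.clip(w[...,2]-w[...,1],0,255))
go.go((423.9,252.5,95))
E
```

```text
-8 -5 56 [229.  165.2] [238.7 172.9] [233.9 169. ]
-8 0 56 [227.9 164.8] [237.6 172.5] [232.7 168.6]
-8 5 56 [226.7 164.4] [236.4 172.1] [231.6 168.3]
-4 -5 56 [230.1 164.8] [239.7 172.5] [234.9 168.6]
-4 0 56 [228.9 164.4] [238.6 172.1] [233.8 168.2]
-4 5 55 [227.8 164.1] [237.4 171.7] [232.6 167.9]
0 -5 56 [231.1 164.4] [240.7 172.1] [235.9 168.2]
0 0 55 [229.9 164. ] [239.6 171.7] [234.8 167.9]
0 5 55 [228.8 163.7] [238.4 171.3] [233.6 167.5]
4 -5 55 [232.1 164. ] [241.7 171.7] [236.9 167.8]
4 0 55 [231.  163.7] [240.6 171.3] [235.8 167.5]
4 5 55 [229.8 163.3] [239.4 170.9] [234.6 167.1]
[271.39973659 170.20410483] [240.42446715 183.57084548]
[[  9   8   8   7   7   9   9  10  10   8  10   9  12   9   7   4   1   5]
 [  5   6   7   5   5   7  10  10  10   9   9  10  12  14  14  13  13  13]
 [  6   5   5   4   4   6   8   9   8   8   9  10  11  12  12  12  12  11]
 [  5   4   5   5   7   6   6   8   7   7   9  10   9  10   9  10  13  12]
 [  5   7   4   4   7   6   6  11  17  24  21  12   8  11  10  11  15  14]
 [  4   6   4   5   6  13  25  44  67  79  69  47  28  16   9   9  10  
[... 227 characters left out ...]
]
 [  5   7   5   5  17  46  68  74  76  74  70  69  61  41  16   5   6   6]
 [  5   5   4   5  14  41  60  68  69  68  63  58  46  27  12   6   3   4]
 [  8   7   9  10  11  20  32  44  51  46  39  29  22  15  12   7   6   5]
 [ 11  16  18  20  18  15  16  17  18  18  17  19  22  25  23  16   6   7]
 [ 23  27  28  29  28  26  23  17  13  14  21  30  36  36  33  24  12   7]
 [ 29  31  31  32  31  31  30  27  25  26  31  34  39  36  33  24  12  10]
 [ 28  30  31  32  33  33  31  31  29  29  28  33  34  33  31  22  14  13]]
35.8 [400.5 248.  101.2] [-3.142e+00 -1.000e-03 -2.952e+00] [ 0.3 -0.8 -0.5] [ 0.01  0.02 -0.01] 50.4 0.0 [ 0.39  0.4   1.84  0.    0.91 -1.37]
shift [-0.298  0.001  0.077]
```

Emit:
jog_arm(
  targets=[
    {"xyz":[0,0,-0.1],"spin":0},
    {"xyz":[0,0,0],"spin":0},
    {"xyz":[0,0,0],"spin":0},
    {"xyz":[0,0,0],"spin":0},
    {"xyz":[0,0,0],"spin":0},
    {"xyz":[0,0,0],"spin":0},
    {"xyz":[0,0,0],"spin":0},
    {"xyz":[-0.1,0,0],"spin":0},
    {"xyz":[-0.1,0,0],"spin":0},
    {"xyz":[0,0,0],"spin":0},
  ],
  gripper=0,
)

```text
time: 37.05
tool_pos: [417.4, 251.2, 109.6]
tcp_rot: [3.141, 0.001, -2.953]
contact_force: [-0.7, -0.3, 0.1]
grip_width: 0.7
finger_force: 0.0
```

Emit:
jog_arm(
  targets=[
    {"xyz":[-0.08,0,0.15],"spin":0},
    {"xyz":[0,0,0.1],"spin":0},
    {"xyz":[0,0,0.08],"spin":0},
    {"xyz":[0,0,0.04],"spin":0},
    {"xyz":[0,0,0.02],"spin":0},
    {"xyz":[0,0,0.02],"spin":0},
    {"xyz":[0,0,0.015],"spin":0},
    {"xyz":[0,0,0.015],"spin":0},
    {"xyz":[0,0,0],"spin":0},
    {"xyz":[0,0,0],"spin":0},
  ],
)

```text
time: 38.3
tool_pos: [422.9, 252.3, 74.6]
tcp_rot: [3.141, 0.0, -2.952]
contact_force: [-0.5, 0.4, 3.4]
grip_width: 0.3
finger_force: 1.7
```

Emit:
jog_arm(
  targets=[
    {"xyz":[0,0,0.005],"spin":0},
    {"xyz":[0,0,0.005],"spin":0},
    {"xyz":[0,0,0.005],"spin":0},
    {"xyz":[0,0,0],"spin":0},
    {"xyz":[0,0,0],"spin":0},
    {"xyz":[0,0,0],"spin":0},
    {"xyz":[0,0,0],"spin":0},
    {"xyz":[0,0,0],"spin":0},
    {"xyz":[0,0,0],"spin":0},
    {"xyz":[0,0,0],"spin":0},
  ],
)

```text
time: 39.55
tool_pos: [422.9, 252.3, 73.3]
tcp_rot: [3.142, 0.0, -2.952]
contact_force: [-0.6, 1.6, 2.0]
grip_width: 0.2
finger_force: 0.8
```

Emit:
jog_arm(
  targets=[
    {"xyz":[0,0,0.005],"spin":0},
    {"xyz":[0,0,0.005],"spin":0},
    {"xyz":[0,0,0.005],"spin":0},
    {"xyz":[0,0,0.005],"spin":0},
    {"xyz":[0,0,0],"spin":0},
    {"xyz":[0,0,0],"spin":0},
    {"xyz":[0,0,0],"spin":0},
    {"xyz":[0,0,0],"spin":0},
    {"xyz":[0,0,0],"spin":0},
    {"xyz":[0,0,0],"spin":0},
  ],
)

```text
time: 40.8
tool_pos: [422.9, 252.3, 71.7]
tcp_rot: [3.142, 0.0, -2.952]
contact_force: [0.6, 0.0, 1.6]
grip_width: 0.4
finger_force: 1.1
```

Emit:
jog_arm(
  targets=[
    {"xyz":[0,0,0],"spin":0},
    {"xyz":[0,0,0],"spin":0},
    {"xyz":[0,0,0],"spin":0},
    {"xyz":[0,0,0],"spin":0},
    {"xyz":[0,0,0],"spin":0},
    {"xyz":[0,0,0.003],"spin":0},
    {"xyz":[0,0,0.004],"spin":0},
    {"xyz":[0,0,0.004],"spin":0},
    {"xyz":[0,0,0.005],"spin":0},
    {"xyz":[0,0,0.004],"spin":0},
  ],
)

```text
time: 42.05
tool_pos: [422.8, 252.3, 70.1]
tcp_rot: [3.142, 0.0, -2.952]
contact_force: [1.1, 1.0, 4.5]
grip_width: 0.4
finger_force: 2.0
```

Still about 5 N while moving, so not biting yet. I continue.

Emit:
jog_arm(
  targets=[
    {"xyz":[0,0,0],"spin":0},
    {"xyz":[0,0,0],"spin":0},
    {"xyz":[0,0,0],"spin":0},
    {"xyz":[0,0,0],"spin":0},
    {"xyz":[0,0,0.003],"spin":0},
    {"xyz":[0,0,0.003],"spin":0},
    {"xyz":[0,0,0.003],"spin":0},
    {"xyz":[0,0,0.003],"spin":0},
    {"xyz":[0,0,0.004],"spin":0},
    {"xyz":[0,0,0.004],"spin":0},
  ],
)

```text
time: 43.3
tool_pos: [422.8, 252.3, 68.5]
tcp_rot: [3.142, 0.0, -2.952]
contact_force: [0.6, 0.3, 3.2]
grip_width: 0.2
finger_force: 2.0
```

Emit:
jog_arm(
  targets=[
    {"xyz":[0,0,0],"spin":0},
    {"xyz":[0,0,0],"spin":0},
    {"xyz":[0,0,0],"spin":0},
    {"xyz":[0,0,0],"spin":0},
    {"xyz":[0,0,0.003],"spin":0},
    {"xyz":[0,0,0.003],"spin":0},
    {"xyz":[0,0,0.003],"spin":0},
    {"xyz":[0,0,0.003],"spin":0},
    {"xyz":[0,0,0.004],"spin":0},
    {"xyz":[0,0,0.004],"spin":0},
  ],
)

```text
time: 44.55
tool_pos: [422.9, 252.3, 67.3]
tcp_rot: [3.141, 0.0, -2.952]
contact_force: [-0.4, -0.0, 7.7]
grip_width: 0.8
finger_force: 4.0
```

The push is rising to 7.7 N as the pad bites, so I go on in smaller steps.

Emit:
jog_arm(
  targets=[
    {"xyz":[0,0,0.003],"spin":0},
    {"xyz":[0,0,0],"spin":0},
    {"xyz":[0,0,0],"spin":0},
    {"xyz":[0,0,0.003],"spin":0},
    {"xyz":[0,0,0],"spin":0},
    {"xyz":[0,0,0],"spin":0},
    {"xyz":[0,0,0],"spin":0},
    {"xyz":[0,0,0.002],"spin":0},
    {"xyz":[0,0,0.003],"spin":0},
    {"xyz":[0,0,0],"spin":0},
  ],
)

```text
time: 45.8
tool_pos: [422.9, 252.3, 66.8]
tcp_rot: [3.141, 0.001, -2.952]
contact_force: [-1.9, -0.6, 11.3]
grip_width: 0.6
finger_force: 5.8
```

Emit:
jog_arm(
  targets=[
    {"xyz":[0,0,0.003],"spin":0},
    {"xyz":[0,0,0],"spin":0},
    {"xyz":[0,0,0],"spin":0},
    {"xyz":[0,0,0],"spin":0},
    {"xyz":[0,0,0],"spin":0},
    {"xyz":[0,0,0],"spin":0},
    {"xyz":[0,0,0],"spin":0},
    {"xyz":[0,0,0],"spin":0},
    {"xyz":[0,0,0],"spin":0},
    {"xyz":[0,0,0],"spin":0},
  ],
)

```text
time: 47.05
tool_pos: [422.9, 252.4, 66.8]
tcp_rot: [3.141, 0.001, -2.952]
contact_force: [-2.1, -0.1, 14.5]
grip_width: 0.4
finger_force: 6.6
```

It has stopped firmly: 14.5 N with no further travel. I retreat straight up.

Emit:
jog_arm(
  targets=[
    {"xyz":[0,0,-0.01],"spin":0},
    {"xyz":[0,0,-0.02],"spin":0},
    {"xyz":[0,0,-0.1],"spin":0},
    {"xyz":[0,0,-0.3],"spin":0},
    {"xyz":[0,0,-0.4],"spin":0},
    {"xyz":[0,0,-0.4],"spin":0},
    {"xyz":[0,0,-0.2],"spin":0},
    {"xyz":[0,0,0],"spin":0},
    {"xyz":[0,0,0],"spin":0},
    {"xyz":[0,0,0],"spin":0},
  ],
)

```text
time: 48.3
tool_pos: [422.3, 252.1, 179.2]
tcp_rot: [-3.141, -0.002, -2.952]
contact_force: [-0.0, -0.2, -0.2]
grip_width: 0.5
finger_force: 0.0
```

```bash
python3 - <<'E'
from plant import bot
print(bot.get_obs()['tool_pos'],bot.close_job())
E
```

```text
the job is handed in; nothing more can be done
[422.28584136 252.07333617 179.19146825] None
```

The job is handed in at 48.3 s of the 59 s allowed: by the forces and camera checks the tape is hooked over the far edge, snug against the near edge and locked (14.5 N at a firm stop), but no verdict came back.

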